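# Feel for the catch and hold the tool box open

## Robot

A 6-joint arm with a two-finger parallel gripper is mounted at the origin on the work surface. World frame = base frame: x ahead of the robot, y to its left, z up, the work surface at z = 0. Lengths are in m, angles in rad, forces in N, time in s.
With the tool pointing down it reaches from about 0.35 to 0.975 m from the base axis. Payload 17.4 kg.
Tool frame: the origin (TCP) lies at the very end of the fingers, on their centre line; the grasp point (between the pads) lies 19 mm behind it; z points along the fingers, y is the line along which they close (so a half turn about z gives the same grasp; the last joint's range is limited). The gripper opens to 85 mm and grips with 20 to 120 N. Pads are 22 mm wide; open, the fingers measure 114 mm over their backs; the gripper's body (76 mm by 85 mm) begins 54 mm behind the grasp point. The pads swing forward as they close: fully open they stand 13 mm farther back than shut.
Start: joints at [1.279, 0.116, 1.442, -0, 1.584, -0.038], TCP at [0.169, 0.653, 0.231] pointing down, gripper open.
Joint ranges: [-2.83, 2.83], [-0.83, 2.19], [0.07, 2.5], [-1.14, 4.28], [0.01, 3], [-2.97, 2.97]. Speed limits (rad/s): [1.89, 1.89, 2.22, 3.14, 3.14, 3.14].

## Interface

Orientations are given as a unit quaternion [x, y, z, w].
In Python, from cell import manip gives the robot as it stands.
- The arm moves only by the tool move_arm, never from a script. Its argument "rows" is a list of rows, each an object with "translation": the shift along the tool's x, y, z in mm, a list of three; "turn": the turn, a rotation vector about the tool's x, y, z in rad, a list of three. A call has 1 to 8 rows; each row is the pose to reach, as a shift and turn from the pose commanded when the call began, along the tool's axes at that moment; what a row does not reach only later rows make up. A row lasts 1/8 s, in which the tool goes at most 62.5 mm and 10.7 degrees, less where a joint would pass 70% of its speed; a pose out of reach is approached as far as the arm can. A call with a gripper value outside its range is refused whole. "hand" is the closure, from -1 (fully open) to 1 (shut), set as the call begins (left out, the last holds). The fingers move at their own pace and stop on an object; "squeeze" is the grip in N (left out, the last holds). Time passes only in rows, so rows that repeat a pose let the fingers close. It gives the time, the measured TCP pose, the force, the opening and the grip force at its end, in the units of the state.
- manip.get_state(): the state, without advancing time (a new reading comes with each control period).
- manip.grab_frame(name): name is "side" or "top"; returns the picture (384x512x3 uint8, red, green, blue); there is no depth.
- manip.camera_info(name): a dict with "fov_y" (degrees; the focal length in pixels is half the picture's height over the tangent of half this angle, whatever the lens; pixels are square), "cx", "cy" (the principal point, pixels), "cam_to_world" (4x4, takes a point from camera to world coordinates). Camera axes: x right, y up, looking along -z (the intrinsics and any distortion apply to the point x, -y, -z); pixel columns grow to the right and rows downward; lengths in m; the calibration is good to about 2 mm. A picture is of the moment at which its call begins. camera_info takes no time and is no camera call.
- manip.job_done(): hands the job in; it is judged then, once.
The state is a dict: "time_s": time; "joint_positions": joint angles; "joint_vel": joint speeds; "tau": joint torques, N m; "ee_pos": TCP position; "orientation": TCP orientation; "force": force on the tool from outside, world axes, zero at the start; "wrist_torque": the same for the moment, N m; "width": finger opening in m; "grip_force": force on a finger pad.
Only numpy, scipy, OpenCV 4.12 (cv2) and the standard library are available. Lean on these libraries where they do the work, as an engineer would, in place of code of your own. Each camera call takes 0.05 s, during which the arm holds its last target. There are 200 camera calls.

## Task

I need to reach into the red tool box: first pull the lid up a little by its handle, before touching the bolt, to feel whether the bolt on the front step is holding the lid. If it is caught, slide the bolt back by its upright tab, then raise the lid to about 45 degrees. Finish while still holding the lid up there, steady, because it falls shut by itself; leave the cardboard tube, the jar and the wooden stick where they are.

Things in the scene. Friction and masses are not known exactly. Their poses are not given: they have to be found in the camera images.
- toolbox: Red steel tool box, fixed to the bench. Origin at the centre of its tub's underside; x from the front (bolt side) to the hinge side, y along its length, z up. Tub 200 (x) by 300 (y) by 100 mm high; in front a step 50 mm deep (x -150 to -100), 70 mm high, carries the bolt. Top of the shut lid at 119 mm.
- handle (a point): Lid handle: round steel bar 12 mm thick, 100 mm long along the tool box's y, on two posts. The point is the bar's centre: lid shut, at x -60, y 0, z 155 mm of the tool box, 36 mm above the lid. Turns with the lid. Can be pinched from above, fingers closing along the tool box's x; the bar can turn between the fingers.
- tab (a point): Upright tab of the steel sliding bolt, on the front step: 14 mm (tool box x) by 12 mm (y). The point is 14 mm below its top; its foot is 28 mm below the point, on the flat bolt. Bolt fully in: point at x -125, y -100, z 136 mm of the tool box. A red hood on the lid's front edge, as high as the lid, begins 35 mm to its +y side.
- tube_mid (a point): Bystander: upright cardboard tube, 42 mm across, 120 mm tall; point half-way up its axis.
- jar_mid (a point): Bystander: round jar with a lid, 68 mm across, 85 mm tall; point half-way up its axis.
- paint_stick: Bystander: flat wooden stick 200 by 28 by 6 mm lying on the bench; origin at the centre of its underside.
- bolt (a joint): Travel of the bolt in m: 0 fully in, 0.030 fully back at its end stop; grows as the tab moves along the tool box's -y. Starts at 0 to 0.008, which does not tell whether it has caught. Slides with about 3 N, stays where left; from 0.026 on it has surely released the lid.
- lid_angle (a joint): Lid angle, rad: 0 shut, grows as it opens, stop at 1.2. About 0.6 kg; falls shut when let go. If the bolt has caught it, it rises only about 0.03 rad (4 mm at the handle) then stops hard; if not, it lifts freely with 3 to 6 N at the handle, up to 12 N more in a tight pinch. Whether it is caught cannot be seen: the keeper is hidden in the lid's hood.
- lid: Red steel lid with a bar handle, 200 by 300 by 18 mm. Origin on its hinge line, at the middle of the far edge: at x 100, y 0, z 110 mm of the tool box. The hinge line runs along the tool box's y; the lid's own axes equal the tool box's when shut and tip with the lid.

How it is judged:
By the outcome, as a careful person would: the job done as asked, in the order asked, and still so for the second after the job is handed in, while the arm keeps its last pose, push and grip.
It also fails if it takes over 64 s, if anything falls off the work surface, if the arm or the gripper's body presses on something with over 40 N, if the wrist force passes 120 N, or if a joint passes its speed limit or range.

## Working session

There is one attempt and no reset: what is moved stays moved. The work goes in short steps, Python scripts to look and compute and a tool call to move; the robot and the scene stay as the last step left them, time stands still between calls to the robot, and variables do not carry over. Pictures are saved under pics/ and viewed, at most 10 in all, crops included, and the job is handed in when it is done.

Besides the shell and the picture viewer there is one more tool, called after "Request:" as a command line: name --argument value ..., lists and objects as JSON in quotes. move_arm: Moves the arm, as the interface text tells. Its arguments: {"type":"object","properties":{"rows":{"type":"array","items":{"type":"object","properties":{"translation":{"type":"array","items":{"type":"number"}},"turn":{"type":"array","items":{"type":"number"}}}}},"hand":{"type":"number"},"squeeze":{"type":"number"}},"required":["rows"]}

```bash
mkdir -p pics; python3 - <<'E'
from cell import manip
import cv2,numpy as np
for n in("side","top"):
    f=manip.grab_frame(n);cv2.imwrite(f"pics/{n}0.png",f[:,:,::-1])
    c=manip.camera_info(n);print(n,{k:(np.round(v,4).tolist() if not isinstance(v,str) else v) for k,v in c.items()})
s=manip.get_state();print({k:np.round(v,3).tolist() for k,v in s.items()})
E
```

```text
side {'fov_y': 49.6797, 'cx': 251.441, 'cy': 193.6775, 'cam_to_world': [[0.9189, 0.2774, -0.2806, 0.1457], [-0.3946, 0.6433, -0.6561, -0.8122], [-0.0014, 0.7136, 0.7006, 0.9904], [0.0, 0.0, 0.0, 1.0]]}
top {'fov_y': 57.8234, 'cx': 256.8525, 'cy': 185.6257, 'cam_to_world': [[0.0014, 0.9811, -0.1933, 0.3312], [-0.9998, -0.0022, -0.0186, -0.0225], [-0.0187, 0.1933, 0.981, 1.1123], [0.0, 0.0, 0.0, 1.0]]}
{'time_s': 0.1, 'joint_positions': [1.279, 0.116, 1.442, -0.0, 1.584, -0.038], 'joint_vel': [0.001, -0.0, -0.002, -0.001, -0.002, 0.0], 'tau': [0.001, -73.367, -63.378, -0.0, 0.005, -0.0], 'ee_pos': [0.169, 0.653, 0.231], 'orientation': [0.127, 0.992, -0.001, -0.0], 'force': [-0.287, 0.496, 0.366], 'wrist_torque': [0.008, -0.025, 0.019], 'grip_force': 0.0, 'width': 0.085}
```

View pics/side0.png

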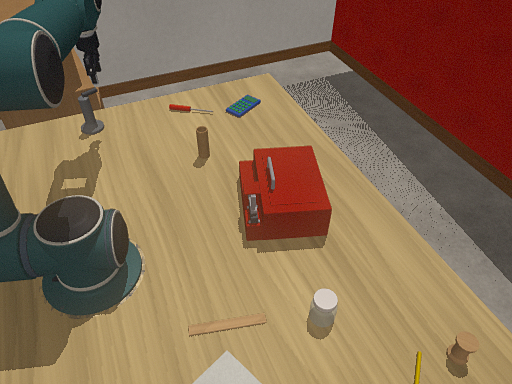

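View pics/top0.png

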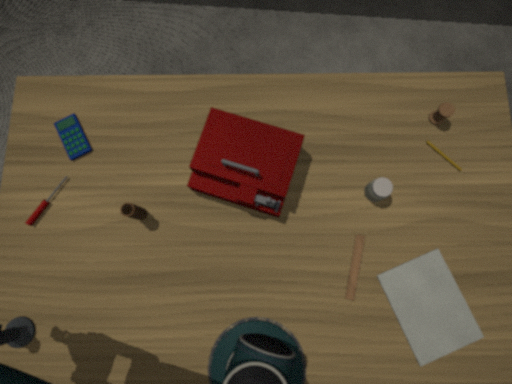

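The side view shows the red box around (285,190), its handle at about (270,173) and the bolt and tab at about (252,208). In the top view the handle is at about (240,167) and the bolt at about (266,202). The tube, jar and stick stand clear of the box. Next I'll enlarge both.

```bash
cat > h.py <<'E'
import numpy as np,cv2
from cell import manip
def cam(n):
    c=manip.camera_info(n);f=192/np.tan(np.radians(c["fov_y"])/2);return c,f,np.array(c["cam_to_world"])
def ray(n,u,v):
    c,f,M=cam(n);d=M[:3,:3]@np.array([(u-c["cx"])/f,-(v-c["cy"])/f,-1]);return M[:3,3],d/np.linalg.norm(d)
def plane(n,u,v,z):
    o,d=ray(n,u,v);return o+d*(z-o[2])/d[2]
def tri(a,b):
    o1,d1=ray("side",*a);o2,d2=ray("top",*b)
    t=np.linalg.lstsq(np.c_[d1,-d2],o2-o1,rcond=None)[0]
    p,q=o1+t[0]*d1,o2+t[1]*d2;return (p+q)/2,np.linalg.norm(p-q)
def proj(n,p):
    c,f,M=cam(n);q=M[:3,:3].T@(np.asarray(p)-M[:3,3]);return np.array([c["cx"]-f*q[0]/q[2],c["cy"]+f*q[1]/q[2]])
E
python3 - <<'E'
from h import *
a=cv2.imread("pics/side0.png")[140:250,230:335];b=cv2.imread("pics/top0.png")[105:220,185:305]
b=cv2.convertScaleAbs(b,alpha=1.8)
a=cv2.resize(a,None,fx=4,fy=4,interpolation=cv2.INTER_CUBIC)[:440,:400];b=cv2.resize(b,None,fx=3.3,fy=3.3,interpolation=cv2.INTER_CUBIC)[:440,:400]
o=np.zeros((440,800,3),np.uint8);o[:a.shape[0],:a.shape[1]]=a;o[:b.shape[0],400:400+b.shape[1]]=b
cv2.imwrite("pics/crop0.png",o)
print(manip.camera_info("side").keys())
# red outline in both
for n in("side","top"):
    im=cv2.imread(f"pics/{n}0.png");h=cv2.cvtColor(im,cv2.COLOR_BGR2HSV)
    x0,y0,x1,y1=(230,140,335,250) if n=="side" else (185,105,305,220)
    m=(((h[...,0]<8)|(h[...,0]>172))&(h[...,1]>150)).astype(np.uint8);k=np.zeros_like(m);k[y0:y1,x0:x1]=1;m*=k
    c=max(cv2.findContours(m,0,2)[0],key=cv2.contourArea);print(n,cv2.approxPolyDP(cv2.convexHull(c),2.5,True)[:,0].tolist())
    g=((h[...,1]<70)&k.astype(bool)).astype(np.uint8)
    nn,l,s,ce=cv2.connectedComponentsWithStats(g)
    for i in range(1,nn):
        if s[i,4]>15:
            p=np.argwhere(l==i)[:,::-1].astype(np.float32);print(s[i].tolist(),ce[i].round(1),cv2.boxPoints(cv2.minAreaRect(p)).round(1).tolist())
E
```

```text
dict_keys(['fov_y', 'cx', 'cy', 'cam_to_world'])
side [[311, 146], [331, 208], [326, 234], [247, 240], [239, 162], [254, 149]]
[267, 157, 8, 32, 115] [271.1 172.5] [[265.3999938964844, 157.5], [270.29998779296875, 156.60000610351562], [275.8999938964844, 187.60000610351562], [271.1000061035156, 188.5]]
[247, 194, 11, 22, 151] [252.2 204. ] [[244.6999969482422, 195.6999969482422], [254.6999969482422, 193.6999969482422], [258.70001220703125, 213.3000030517578], [248.6999969482422, 215.3000030517578]]
[250, 215, 8, 4, 20] [254.1 216.8] [[250.0, 217.0], [256.8999938964844, 214.6999969482422], [257.79998779296875, 217.39999389648438], [250.89999389648438, 219.6999969482422]]
[249, 220, 11, 3, 18] [254.2 221.3] [[249.0, 220.0], [259.0, 220.0], [259.0, 222.0], [249.0, 222.0]]
top [[211, 108], [303, 135], [279, 215], [206, 194], [188, 185], [190, 164]]
[222, 159, 36, 17, 149] [239.4 166.1] [[221.0, 163.0], [222.6999969482422, 157.89999389648438], [258.0, 170.0], [256.29998779296875, 175.10000610351562]]
[255, 195, 25, 16, 216] [266.8 201.4] [[253.39999389648438, 203.1999969482422], [256.5, 193.0], [280.20001220703125, 200.10000610351562], [277.1000061035156, 210.3000030517578]]
```

View pics/crop0.png

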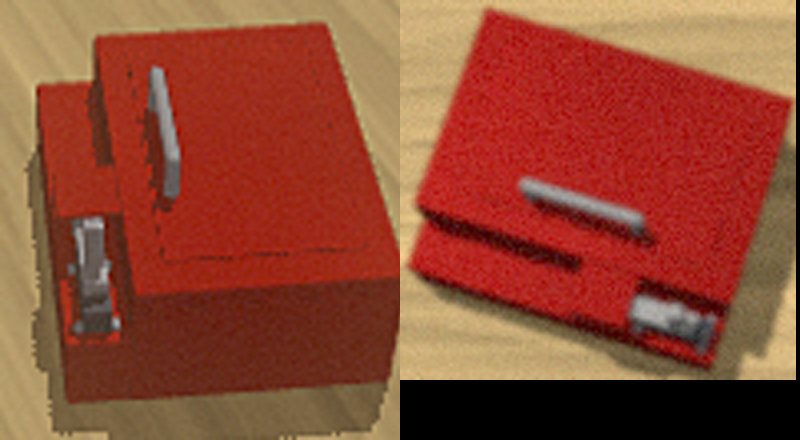

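The enlargement shows the lid corners, the handle bar and the upright tab clearly. In the side view the tab's top is near (252,196). I'll fit the box pose from these corners.

```bash
python3 - <<'E'
from h import *
from scipy.optimize import least_squares
obs=[]
# side lid corners, top lid corners (box frame)
S={(-.1,.15):(253.6,149),(.1,.15):(311.7,145.8),(.1,-.15):(330.3,208.7),(-.1,-.15):(263.8,214)}
T={(.1,.15):(211,107.5),(.1,-.15):(303.5,135)}
for n,D in(("side",S),("top",T)):
    for (x,y),uv in D.items(): obs.append((plane(n,*uv,.119),x,y,n))
for n,uv in(("side",(271.1,172)),("top",(239.6,166))): obs.append((plane(n,*uv,.158),-.06,0,n))
def f(p):
    c,s=np.cos(p[2]),np.sin(p[2])
    return np.array([[p[0]+c*x-s*y-w[0],p[1]+s*x+c*y-w[1]] for w,x,y,_ in obs]).ravel()
r=least_squares(f,[.55,0,0],loss="soft_l1",f_scale=.003);p=r.x;print(p.round(4));print((f(p).reshape(-1,2)*1000).round(1))
c,s=np.cos(p[2]),np.sin(p[2])
B=lambda x,y,z:np.array([p[0]+c*x-s*y,p[1]+s*x+c*y,z])
print("handle",B(-.06,0,.155))
for d in(0,.008): 
    for z in(.108,.15): print(d,z,B(-.125,-.1-d,z).round(3),proj("side",B(-.125,-.1-d,z)).round(1),proj("top",B(-.125,-.1-d,z)).round(1))
print("tri",tri((271.1,172),(239.6,166)))
for n,uv,z in(("top",(133,210),.1),("top",(380,187),.085),("top",(355,268),0)): print(plane(n,*uv,z).round(3))
np.save("pose.npy",p)
s_=manip.get_state();print(s_["ee_pos"].round(4) if hasattr(s_["ee_pos"],"round") else s_["ee_pos"],s_["orientation"])
E
```

```text
[ 0.6323  0.0256 -0.3134]
[[-2.9  0.8]
 [-0.8  1.3]
 [ 1.4 -4.6]
 [-3.7 -0. ]
 [ 3.   0.7]
 [ 0.1 -4.9]
 [ 4.4 14.3]
 [-0.9 -0.4]]
handle [0.57519381 0.04412157 0.155     ]
0 0.108 [ 0.483 -0.031  0.108] [252.3 205.1] [266.3 201.3]
0 0.15 [ 0.483 -0.031  0.15 ] [252.3 195. ] [266.4 199.1]
0.008 0.108 [ 0.48  -0.039  0.108] [252.5 207. ] [268.9 202.1]
0.008 0.15 [ 0.48  -0.039  0.15 ] [252.5 196.9] [269.1 199.9]
tri (array([0.57951068, 0.04581535, 0.14218639]), np.float64(0.0012744578343112842))
[0.458 0.362 0.1  ]
[ 0.529 -0.371  0.085]
[ 0.289 -0.306  0.   ]
[0.1694 0.6532 0.2306] [ 1.26570923e-01  9.91957427e-01 -5.08792266e-04 -7.34467365e-05]
```

Box origin is about (0.632, 0.026) with yaw −0.313 rad, and the bolt travel is about 0–4 mm. I'm moving above the handle now.

Request:
move_arm --rows '[{"translation": [-25,-22,-20],"turn": [0,0,0.08]},{"translation": [-60,-53,-40],"turn": [0,0,0.2]},{"translation": [-98,-88,-50],"turn": [0,0,0.32]},{"translation": [-136,-122,-50],"turn": [0,0,0.44]},{"translation": [-175,-156,-50],"turn": [0,0,0.56]},{"translation": [-213,-190,-50],"turn": [0,0,0.68]},{"translation": [-250,-224,-50],"turn": [0,0,0.8]},{"translation": [-287,-257,-50],"turn": [0,0,0.92]}]' --hand -1

```text
time_s: 1.1
ee_pos: [0.3833, 0.331, 0.2811]
orientation: [0.555, 0.832, -0.0, -0.0]
force: [0.1, 1.4, 0.8]
width: 0.0854
grip_force: 0.0
```

```bash
cat >> h.py <<'E'
from scipy.spatial.transform import Rotation as Ro
P=np.load("pose.npy")
def B(x,y,z):
    c,s=np.cos(P[2]),np.sin(P[2]);return np.array([P[0]+c*x-s*y,P[1]+s*x+c*y,z])
def delta(tcp,tilt=0):
    "shift mm & turn for TCP to reach world pt, tool y = box x, tilt about tool x"
    s=manip.get_state();R=Ro.from_quat(s["orientation"])
    by=np.array([np.cos(P[2]),np.sin(P[2]),0]);z=np.array([0,0,-1.]);G=Ro.from_matrix(np.c_[np.cross(by,z),by,z])*Ro.from_rotvec([tilt,0,0])
    print("t",round(s["time_s"],2),"ee",np.round(s["ee_pos"],4),"F",np.round(s["force"],1),"w",round(s["width"],4),"grip",round(s["grip_force"],1))
    print("d",(R.inv().apply(np.asarray(tcp)-s["ee_pos"])*1000).round(1),"turn",(R.inv()*G).as_rotvec().round(3))
E
python3 -c "
from h import *
delta(B(-.06,0,.26))"
```

```text
t 1.1 ee [0.3833 0.331  0.2811] F [0.1 1.4 0.8] w 0.0854 grip 0.0
d [-338.5   67.3   21.1] turn [-0.     0.     0.707]
```

Request:
move_arm --rows '[{"translation": [-48,10,0],"turn": [0,0,0.1]},{"translation": [-97,19,0],"turn": [0,0,0.2]},{"translation": [-146,29,0],"turn": [0,0,0.3]},{"translation": [-195,39,5],"turn": [0,0,0.4]},{"translation": [-243,48,10],"turn": [0,0,0.5]},{"translation": [-290,58,15],"turn": [0,0,0.6]},{"translation": [-325,65,20],"turn": [0,0,0.68]},{"translation": [-338,67,21],"turn": [0,0,0.707]}]'

```text
time_s: 2.1
ee_pos: [0.5757, 0.0453, 0.2593]
orientation: [0.809, 0.588, -0.001, -0.0]
force: [0.9, 0.1, -0.4]
width: 0.0853
grip_force: 0.0
```

```bash
python3 -c "
from h import *
f=manip.grab_frame('side')[:,:,::-1];cv2.imwrite('pics/s1.png',cv2.resize(f[60:260,170:370],(600,600),interpolation=cv2.INTER_CUBIC))
delta(B(-.06,0,.14))"
```

```text
t 2.15 ee [0.5759 0.045  0.2594] F [ 0.3 -0.8 -0.4] w 0.0854 grip 0.0
d [ -0.9  -0.3 119.4] turn [-0.001  0.001  0.   ]
```

View pics/s1.png

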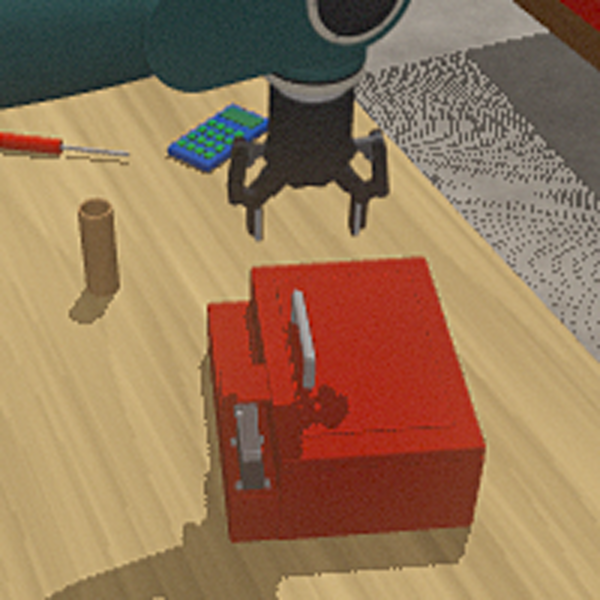

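The gripper is centred over the handle: its fingertips are at (258,235) and (356,232), and the bar is at (304,340) below. I'm descending and closing gently.

Request:
move_arm --rows '[{"translation": [0,0,25]},{"translation": [0,0,50]},{"translation": [0,0,75]},{"translation": [0,0,95]},{"translation": [0,0,108]},{"translation": [0,0,116]},{"translation": [0,0,119]},{"translation": [0,0,119]}]'

```text
validation failed for argument at $.ro...
```

Request:
move_arm --rows '[{"translation": [0,0,0]},{"translation": [0,0,0]},{"translation": [0,0,0]},{"translation": [0,0,0]},{"translation": [0,0,0]},{"translation": [0,0,0]},{"translation": [0,0,0]},{"translation": [0,0,0]}]' --hand 1 --squeeze 30

```text
validation failed for argument at $.ro...
```

Request:
move_arm --rows '[{"translation": [0,0,25],"turn": [0,0,0]},{"translation": [0,0,50],"turn": [0,0,0]},{"translation": [0,0,75],"turn": [0,0,0]},{"translation": [0,0,95],"turn": [0,0,0]},{"translation": [0,0,108],"turn": [0,0,0]},{"translation": [0,0,116],"turn": [0,0,0]},{"translation": [0,0,119],"turn": [0,0,0]},{"translation": [0,0,119],"turn": [0,0,0]}]'

```text
time_s: 3.15
ee_pos: [0.5754, 0.0468, 0.1417]
orientation: [0.808, 0.589, 0.0, 0.0]
force: [0.7, 0.8, 0.3]
width: 0.0854
grip_force: 0.0
```

Request:
move_arm --rows '[{"translation": [0,0,0],"turn": [0,0,0]},{"translation": [0,0,0],"turn": [0,0,0]},{"translation": [0,0,0],"turn": [0,0,0]},{"translation": [0,0,0],"turn": [0,0,0]},{"translation": [0,0,0],"turn": [0,0,0]},{"translation": [0,0,0],"turn": [0,0,0]},{"translation": [0,0,0],"turn": [0,0,0]},{"translation": [0,0,0],"turn": [0,0,0]}]' --hand 1 --squeeze 30

```text
time_s: 4.15
ee_pos: [0.5769, 0.0462, 0.1417]
orientation: [0.808, 0.589, 0.001, 0.002]
force: [17.1, -3.2, -5.4]
width: 0.0106
grip_force: 33.0
```

Request:
move_arm --rows '[{"translation": [0,1,0],"turn": [0,0,0]},{"translation": [0,2,0],"turn": [0,0,0]},{"translation": [0,2,0],"turn": [0,0,0]},{"translation": [0,2,0],"turn": [0,0,0]}]'

```text
time_s: 4.65
ee_pos: [0.577, 0.0462, 0.1416]
orientation: [0.808, 0.589, -0.0, -0.0]
force: [-4.2, -0.5, 5.7]
width: 0.0108
grip_force: 33.8
```

Request:
move_arm --rows '[{"translation": [0,0,-1],"turn": [0,0,0]},{"translation": [0,0,-2],"turn": [0,0,0]},{"translation": [0,0,-3],"turn": [0,0,0]},{"translation": [0,0.5,-4],"turn": [0,0,0]},{"translation": [0,1,-5],"turn": [0,0,0]},{"translation": [0,1,-6],"turn": [0,0,0]},{"translation": [0,1,-6],"turn": [0,0,0]},{"translation": [0,1,-6],"turn": [0,0,0]}]'

```text
time_s: 5.65
ee_pos: [0.5784, 0.0457, 0.1471]
orientation: [0.808, 0.589, 0.0, 0.0]
force: [7.8, -1.2, -7.8]
width: 0.0108
grip_force: 32.7
```

Request:
move_arm --rows '[{"translation": [0,0.4,-1],"turn": [0,0,0]},{"translation": [0,0.8,-2],"turn": [0,0,0]},{"translation": [0,1.2,-3],"turn": [0,0,0]},{"translation": [0,1.5,-4],"turn": [0,0,0]},{"translation": [0,1.5,-4],"turn": [0,0,0]},{"translation": [0,1.5,-4],"turn": [0,0,0]}]'

```text
time_s: 6.4
ee_pos: [0.5797, 0.0453, 0.1512]
orientation: [0.808, 0.589, 0.0, 0.0]
force: [5.8, -1.4, -5.9]
width: 0.0109
grip_force: 32.6
```

```bash
cat >> h.py <<'E'
def arc(angles,k=.5,h0=(.577,.0462,.155),g=.0134):
    s=manip.get_state();R=Ro.from_quat(s["orientation"])
    bx=np.array([np.cos(P[2]),np.sin(P[2]),0]);up=np.array([0,0,1.])
    r,a0=np.hypot(.16,.045),np.arctan2(.045,.16)
    for a in angles:
        q=np.radians(a);t=k*q
        bar=np.array(h0)+bx*(.16-r*np.cos(a0+q))+up*(r*np.sin(a0+q)-.045)
        z=-np.sin(t)*bx-np.cos(t)*up
        y=np.cos(t)*bx-np.sin(t)*up
        G=Ro.from_matrix(np.c_[np.cross(y,z),y,z])
        print(a,(R.inv().apply(bar+g*z-s["ee_pos"])*1000).round(1),(R.inv()*G).as_rotvec().round(3))
    print(s["ee_pos"],s["force"],s["grip_force"])
E
python3 -c "
from h import *
arc([0,3.4,5,7,9,11,13,15,17,19])"
```

```text
0 [ 0.  -2.8  9.6] [0.    0.    0.003]
3.4 [ 0.  -0.2  0.2] [0.03  0.    0.003]
5 [-0.   1.1 -4.2] [0.044 0.    0.003]
7 [-0.   3.1 -9.6] [0.061 0.    0.003]
9 [ -0.    5.2 -14.9] [0.079 0.    0.003]
11 [ -0.    7.4 -20.2] [0.096 0.    0.003]
13 [ -0.    9.9 -25.3] [0.114 0.    0.003]
15 [ -0.   12.6 -30.4] [0.131 0.    0.003]
17 [ -0.1  15.4 -35.4] [0.149 0.    0.003]
19 [ -0.1  18.4 -40.2] [0.166 0.    0.003]
[0.57966043 0.04533415 0.15117256] [ 5.82491534 -1.38951413 -5.88981385] 32.55529224872589
```

The lid has followed past twice the caught limit at about 6 N, so it seems free. I'll raise it a bit more and confirm by eye.

Request:
move_arm --rows '[{"translation": [0,0.5,-2],"turn": [0.03,0,0]},{"translation": [0,1.1,-4.2],"turn": [0.044,0,0]},{"translation": [0,2,-7],"turn": [0.053,0,0]},{"translation": [0,3.1,-9.6],"turn": [0.061,0,0]},{"translation": [0,5.2,-15],"turn": [0.079,0,0]},{"translation": [0,7.4,-20],"turn": [0.096,0,0]},{"translation": [0,7.4,-20],"turn": [0.096,0,0]}]'

```text
time_s: 7.28
ee_pos: [0.5867, 0.0431, 0.1718]
orientation: [0.807, 0.589, -0.029, -0.039]
force: [-1.5, 0.4, -4.8]
width: 0.0103
grip_force: 32.6
```

```bash
python3 -c "
from h import *
f=manip.grab_frame('side')[:,:,::-1];cv2.imwrite('pics/s2.png',cv2.resize(f[100:260,200:360],(600,600),interpolation=cv2.INTER_CUBIC))
arc([11,13,15,17,19,21,23,25,28,31,34,37,40,43,45])"
```

```text
11 [0.  0.2 0.1] [-0.001  0.     0.003]
13 [ 0.   2.2 -5.3] [0.017 0.    0.003]
15 [  0.    4.3 -10.6] [0.034 0.    0.003]
17 [ -0.    6.6 -15.8] [0.052 0.    0.003]
19 [ -0.    9.1 -20.9] [0.069 0.001 0.003]
21 [ -0.   11.8 -26. ] [0.087 0.001 0.003]
23 [ -0.   14.7 -30.9] [0.104 0.001 0.003]
25 [ -0.   17.7 -35.7] [0.122 0.001 0.003]
28 [ -0.1  22.5 -42.8] [0.148 0.001 0.003]
31 [ -0.1  27.8 -49.5] [0.174 0.001 0.003]
34 [ -0.1  33.3 -56. ] [0.2   0.001 0.003]
37 [ -0.1  39.2 -62.1] [0.226 0.001 0.003]
40 [ -0.2  45.4 -68. ] [0.252 0.001 0.003]
43 [ -0.2  51.9 -73.5] [0.279 0.001 0.003]
45 [ -0.2  56.4 -76.9] [0.296 0.001 0.003]
[0.58655088 0.04307907 0.17145483] [-1.91932294 -0.06286297 -4.89476303] 32.61280059814453
```

View pics/s2.png

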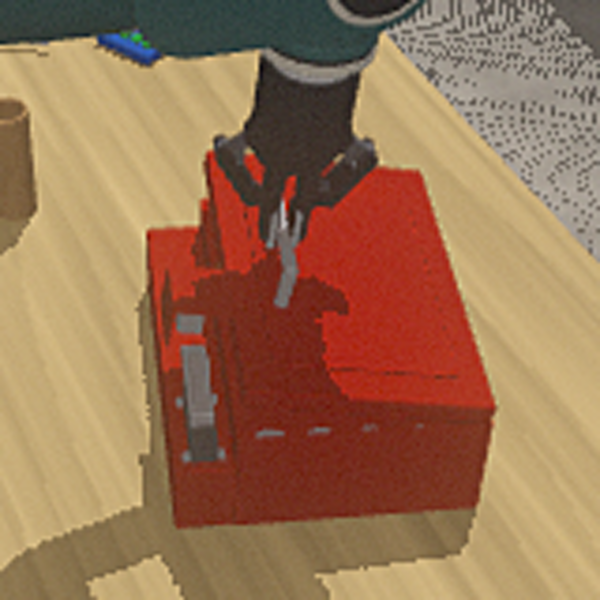

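The lid is clearly raised: its front edge has lifted off the tub near (240,420), and gaps show under it along (270–420,430). The bar is between the fingers at (288,250). So the bolt has not caught it and I'll leave the bolt alone. Next I'll raise the lid along its arc to 45°.

Request:
move_arm --rows '[{"translation": [0,2.2,-5.3],"turn": [0.017,0,0]},{"translation": [0,4.3,-10.6],"turn": [0.034,0,0]},{"translation": [0,6.6,-15.8],"turn": [0.052,0,0]},{"translation": [0,9.1,-21],"turn": [0.07,0,0]},{"translation": [0,11.8,-26],"turn": [0.087,0,0]},{"translation": [0,14.7,-31],"turn": [0.104,0,0]},{"translation": [0,17.7,-35.7],"turn": [0.122,0,0]},{"translation": [0,17.7,-35.7],"turn": [0.122,0,0]}]'

```text
time_s: 8.32
ee_pos: [0.6067, 0.0366, 0.2062]
orientation: [0.803, 0.586, -0.065, -0.089]
force: [-9.5, -0.5, 2.3]
width: 0.0102
grip_force: 32.7
```

```bash
python3 -c "
from h import *
arc([25,27,29,31,33,35,37,39,41,43,45])"
```

```text
25 [-0.1  0.2  0.9] [-0.002  0.001  0.003]
27 [-0.1  2.7 -4.2] [0.016 0.001 0.003]
29 [-0.1  5.5 -9.1] [0.033 0.001 0.003]
31 [ -0.1   8.4 -14. ] [0.051 0.001 0.003]
33 [ -0.1  11.5 -18.8] [0.068 0.001 0.003]
35 [ -0.1  14.8 -23.4] [0.086 0.001 0.003]
37 [ -0.1  18.2 -27.9] [0.103 0.001 0.003]
39 [ -0.2  21.8 -32.3] [0.121 0.001 0.003]
41 [ -0.2  25.6 -36.6] [0.138 0.001 0.003]
43 [ -0.2  29.4 -40.7] [0.156 0.001 0.003]
45 [ -0.2  33.5 -44.7] [0.173 0.001 0.003]
[0.60665696 0.03664672 0.20623192] [-9.46080926 -0.54802349  2.30361741] 32.698259353637695
```

Request:
move_arm --rows '[{"translation": [0,2.2,-4.5],"turn": [0.016,0,0]},{"translation": [0,5,-9.5],"turn": [0.033,0,0]},{"translation": [0,7.8,-14.5],"turn": [0.051,0,0]},{"translation": [0,11,-19.2],"turn": [0.068,0,0]},{"translation": [0,14,-24],"turn": [0.086,0,0]},{"translation": [0,17.5,-28.3],"turn": [0.103,0,0]},{"translation": [0,21,-32.7],"turn": [0.121,0,0]},{"translation": [0,21,-32.7],"turn": [0.121,0,0]}]'

```text
time_s: 9.32
ee_pos: [0.6331, 0.0281, 0.2339]
orientation: [0.796, 0.581, -0.1, -0.137]
force: [-9.0, 0.3, 3.7]
width: 0.0105
grip_force: 32.4
```

```bash
python3 -c "
from h import *
arc([37,39,41,43,45,46])"
```

```text
37 [-0.1 -2.2  5.4] [-0.017  0.001  0.003]
39 [-0.1  0.8  0.6] [0.    0.001 0.003]
41 [-0.1  4.  -4.1] [0.018 0.001 0.003]
43 [-0.1  7.4 -8.7] [0.035 0.001 0.003]
45 [ -0.1  10.9 -13.1] [0.053 0.001 0.003]
46 [ -0.1  12.7 -15.3] [0.061 0.001 0.003]
[0.63305933 0.02811948 0.23387069] [-8.97941753  0.33003967  3.69285411] 32.351180613040924
```

Request:
move_arm --rows '[{"translation": [0,1.5,-2.5],"turn": [0.008,0,0]},{"translation": [0,3.2,-4.8],"turn": [0.018,0,0]},{"translation": [0,5,-7],"turn": [0.027,0,0]},{"translation": [0,6.7,-9.3],"turn": [0.035,0,0]},{"translation": [0,8.5,-11.5],"turn": [0.044,0,0]},{"translation": [0,10.2,-13.6],"turn": [0.053,0,0]},{"translation": [0,10.2,-13.6],"turn": [0.053,0,0]},{"translation": [0,10.2,-13.6],"turn": [0.053,0,0]}]' --squeeze 40

```text
time_s: 10.32
ee_pos: [0.6462, 0.0239, 0.2436]
orientation: [0.792, 0.578, -0.115, -0.158]
force: [-9.4, -0.7, 6.4]
width: 0.0103
grip_force: 39.9
```

```bash
python3 -c "
from h import *
f=manip.grab_frame('side')[:,:,::-1];cv2.imwrite('pics/s3.png',cv2.resize(f[60:260,170:370],(600,600),interpolation=cv2.INTER_CUBIC))
arc([43,44,45,46,47])
for a in(40,45,50):
    q=np.radians(a)
    for y in(-.15,.15): # lid top front corners: lid frame (-.2,y,.009)
        x,z=.1-.2*np.cos(q)+.009*np.sin(q),.11+.2*np.sin(q)+.009*np.cos(q)
        print(a,y,((proj('side',B(x,y,z))-[170,60])*3).round())
s=manip.get_state();print(np.abs(s['joint_vel']).max())"
```

```text
43 [-0.1 -2.1  5.2] [-0.017  0.001  0.004]
44 [-0.1 -0.5  2.9] [-0.009  0.001  0.004]
45 [-0.1  1.2  0.6] [0.    0.001 0.004]
46 [-0.1  2.9 -1.7] [0.009 0.001 0.004]
47 [-0.1  4.6 -3.9] [0.018 0.001 0.003]
[0.6461924  0.02389836 0.24356814] [-8.36096985  0.26237827  5.45244973] 39.91990506649017
40 -0.15 [340. 362.]
40 0.15 [298. 170.]
45 -0.15 [354. 351.]
45 0.15 [310. 159.]
50 -0.15 [370. 340.]
50 0.15 [323. 149.]
0.0012015578375032985
```

View pics/s3.png

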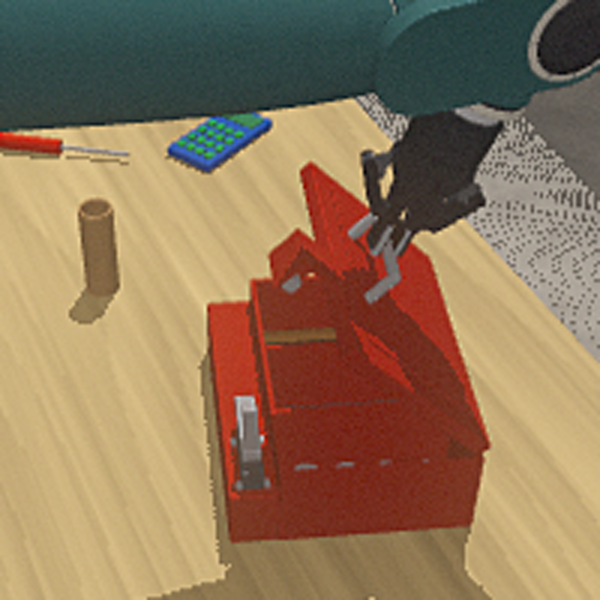

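The lid stands open, with its front far corner at (308,163) against a predicted (310,159) for 45°. The bar is still pinched at (380,250), the tube hasn't moved, and joint speeds are near zero. I'm handing in.

```bash
python3 -c "
from cell import manip
print(manip.job_done())"
```

```text
the job is handed in; nothing more can be done
None
```

I pulled the lid up by its handle first and it lifted freely at about 6 N, so the bolt wasn't holding it and I left the bolt alone; the job is handed in with the lid held steady at about 45° and the tube, jar and stick untouched.

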